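Shut down and lock off the boathouse switch bank

TASK

Switch the boathouse power off at the switch bank: bring all four levers right over towards the robot, then stand the lock pin fully home, upright, in the lock hole of the bank and let go of it. One of the four is the main switch, which its interlock holds while any of the others is still on, and nothing shows which one it is: try the levers gently, leave one that will not come until the rest are off, and never force it. Leave the bowl, the reel, the jar and the pliers as they are.

Things in the scene. Friction and masses are not known exactly. Their poses are not given: they have to be found in the camera images.
- bank: switch bank, a fixed grey steel bench enclosure 240 mm deep (its x), 410 mm wide (y), 85 mm high with a flat cover. Origin: centre of its underside; x points to the far side, y left, z up. Four levers alike stand in slots along y, at x = 0 and y = 162.5, 87.5, 12.5, -62.5 mm (levers 1 to 4, left to right); the lock hole is right of lever 4. Any of the four can be the main switch.
- lever_1 (a joint): angle of the leftmost lever: 0 = on, leaning 0.45 rad away from the robot; 0.9 = off, at its stop, leaning 0.45 rad towards the robot. It swings about an axis along the bank's y, 55 mm above the bank's underside (30 mm below the cover's top), and stays where it is left. All four start at 0 to 0.05. A free lever takes 2 to 8 N at its grip all the way to its stop.
- lever_2 (a joint): angle of the second lever from the left, same values as lever_1. While any of the three ordinary switches is on, the main switch's lever gives some 0.1 rad from on, then stiffens and stops before 0.25 rad; once the three are fully off it comes freely like the others. Some 30 N on the grip of a blocked lever counts as forcing it; 13 N is enough to tell that it is blocked.
- lever_3 (a joint): angle of the third lever from the left, same values as lever_1
- lever_4 (a joint): angle of the rightmost lever, same values as lever_1
- grip_1 (a point): centre of the round black grip of the leftmost lever; the grip is 19 mm in diameter and 50 mm long along the lever, and this point is 75 mm from the lever's pivot (so the grip spans 50 to 100 mm from the pivot). Its z axis points along the lever to the tip, its y axis along the bank's y
- grip_2 (a point): the same point on the second lever from the left
- grip_3 (a point): the same point on the third lever from the left
- grip_4 (a point): the same point on the rightmost lever
- lockbar: sliding steel bar of the interlock inside the bank, seen only down the lock hole. The main switch carries it 21 mm along the bank's x, away from the robot, as it goes off, which brings the bar's own hole under the lock hole; until then the bar shuts the lock hole 20 mm below the cover's top. Its origin starts at the bank's origin.
- lock_hole (a point): centre of the mouth of the lock hole, a round vertical hole 10 mm in diameter with a 2 mm chamfer in the bank's cover, at the level of the cover's top (85 mm up), at x = 0, y = -150 mm of the bank
- pin_block: fixed plain wooden block, 80 x 80 x 55 mm, to the right of the bank, in which the lock pin stands upright in a hole 45 mm deep and 10 mm wide. Origin at the centre of its underside
- pin_grip (a point): grip centre of the loose steel lock pin (60 g): shank 8 mm in diameter, 40 mm long, bevelled foot; above it a collar 24 mm in diameter, 4 mm thick; above that a grip 18 mm in diameter, 32 mm long, with dark grooves. The point lies on the axis, 60 mm above the foot, 20 mm above the collar's underside, 16 mm below the top; z points up the pin. Fully home, the collar lies flat on the cover.
- bowl: bystander: blue ceramic bowl of swivels, 124 mm across and 52 mm high, left of the bank; origin at the centre of its underside
- reel: bystander: black fly reel standing on its rim, 88 mm in diameter, 100 mm high over its foot, left of the bank; origin at the centre of its underside
- jar: bystander: glass jar of spinners with a metal lid, 76 mm in diameter, 94 mm high, behind the bank; origin at the centre of its underside
- pliers: bystander: stainless pliers, 170 mm long, lying flat behind the bank; origin under its pivot
Things that resemble listed ones, but are neither listed nor needed, are in the scene too. Leave any pink look-alike of the part that bears pin_grip alone.

How it is judged:
By the outcome, as a careful person would: the job done as asked, in the order asked, and still so for the second after the job is handed in, with the robot touching nothing.
It also fails if it takes over 72 s, if anything falls off the work surface, if the arm or the gripper's body presses on something with over 40 N, if the wrist force passes 120 N, or if a joint passes its speed limit or range.

ROBOT

A 7-joint arm with a two-finger parallel gripper is mounted at the origin on the work surface. World frame = base frame: x ahead of the robot, y to its left, z up, the work surface at z = 0. Lengths are in m, angles in rad, forces in N, time in s.
With the tool pointing down it reaches from about 0.4 to 0.875 m from the base axis. Payload 4.4 kg.
Tool frame: the origin (TCP) lies at the very end of the fingers, on their centre line; the grasp point (between the pads) lies r.hold_point_z behind it (r.hold_point_z is the distance from the TCP to the grasp point, in m); z points along the fingers, y is the line along which they close (so a half turn about z gives the same grasp; the last joint's range is limited). The gripper opens to 85 mm and grips with 20 to 120 N. Pads are 22 mm wide; open, the fingers measure 114 mm over their backs; the gripper's body (76 mm by 85 mm) begins 54 mm behind the grasp point. The pads swing forward as they close: fully open they stand 13 mm farther back than shut.
Start: joints at [-1.173, 0.628, 0.038, 1.517, -0.027, 0.996, -0.02], TCP at [0.291, 0.581, 0.231] pointing down, gripper open.
Joint ranges: [-3.06, 3.06], [-0.37, 2.12], [-1.25, 1.32], [0.18, 2.47], [-1.1, 4.24], [0.23, 1.98], [-2.94, 2.94]. Speed limits (rad/s): [2.57, 2.57, 3.14, 3.14, 3.14, 3.14, 3.14].

INTERFACE

Orientations are given as a unit quaternion [w, x, y, z].
In Python, from bench import r, optics, sign_off gives the robot as it stands.
- The arm moves only by the tool jog_arm, never from a script. Its argument "plan" is a list of rows, each a list of 5 numbers: the opening, from 0 (shut) to 1 (fully open), then the shift along the tool's x, y, z in units of 60 mm (1.0 is 60 mm), then the turn about the tool's z in units of 10 degrees (1.0 is 10 degrees). A call has 1 to 10 rows; each row shifts and turns the commanded pose from where the row before left it, along the tool's axes as they then stand; what a row does not reach is not made up. A row lasts 1/8 s, in which the tool goes at most 62.5 mm and 10.7 degrees, less where a joint would pass 70% of its speed; a pose out of reach is approached as far as the arm can. A call is refused whole if a number of a shift passes 1 or a number of a turn 1, either way. A call with a gripper value outside its range is refused whole. The fingers move at their own pace and stop on an object; "newtons" is the grip in N (left out, the last holds). Time passes only in rows, so rows that do not move let the fingers close. It gives the time, the measured TCP pose, the force, the opening and the grip force at its end, in the units of the state.
- r.state(): the state, without advancing time (a new reading comes with each control period).
- optics.get_image(name): name is "scene" or "side" or "wrist"; returns the picture (400x640x3 uint8, red, green, blue); there is no depth.
- optics.calibration(name): a dict with "vertical_fov" (degrees; the focal length in pixels is half the picture's height over the tangent of half this angle, whatever the lens; pixels are square), "cx", "cy" (the principal point, pixels), "k1" (the pictures are not rectified: a ray, as slopes to the right and down, at radius r is drawn at 1 + k1 r^2 times it, then the intrinsics apply), "eye" and "rotation" of the camera in the world. Camera axes: x right, y down, z forward; pixel columns grow to the right and rows downward; lengths in m; the calibration is good to about 2 mm. A picture is of the moment at which its call begins: read the wrist's pose just before it. calibration takes no time and is no camera call; for the wrist camera it gives the pose at the moment of the call.
- sign_off(): hands the job in; it is judged then, once.
The state is a dict: "t": time; "q": joint angles; "dq": joint speeds; "joint_torque": joint torques, N m; "ee_pos": TCP position; "eef_rot": TCP orientation; "wrist_force": force on the tool from outside, world axes, zero at the start; "moment": the same for the moment, N m; "opening": finger opening in m; "gripper_force": force on a finger pad.
Only numpy, scipy, OpenCV 4.12 (cv2) and the standard library are available. Lean on these libraries where they do the work, as an engineer would, in place of code of your own. Each camera call takes 0.05 s, during which the arm holds its last target. There are 200 camera calls.

## Working session

There is one attempt and no reset: what is moved stays moved. The work goes in short steps, Python scripts to look and compute and a tool call to move; the robot and the scene stay as the last step left them, time stands still between calls to the robot, and variables do not carry over. Pictures are saved under pics/ and viewed, at most 10 in all, crops included, and the job is handed in when it is done.

Besides the shell and the picture viewer there is one more tool, called after "Emit:" by a JSON object that holds its "fn" and its "kwargs", one argument or row to a line. jog_arm: Moves the arm, as the interface text tells. Its arguments: {"type":"object","properties":{"plan":{"type":"array","items":{"type":"array","items":{"type":"number"}}},"newtons":{"type":"number"}},"required":["plan"]}

```bash
ls; mkdir -p pics
python3 - <<'E'
from bench import r,optics
import cv2,numpy as np
for n in("scene","side"):
    im=optics.get_image(n); cv2.imwrite(f"pics/{n}0.png",im[:,:,::-1]); c=optics.calibration(n); print(n,c)
s=r.state();print(s,r.hold_point_z)
E
```

```text
pics
scene {'vertical_fov': 56.721673692076195, 'cx': 317.20484036439336, 'cy': 203.27490171724156, 'k1': -0.05695525415698755, 'eye': array([1.05548203, 0.32169787, 0.89961568]), 'rotation': array([-0.15328197,  0.46714322,  0.83236446, -0.25583445])}
side {'vertical_fov': 47.296149524311645, 'cx': 312.98200127009426, 'cy': 204.66025768329973, 'k1': 0.0074206301123615846, 'eye': array([ 0.48857426, -0.85999562,  0.92617883]), 'rotation': array([-0.40626527,  0.91314241, -0.02623463,  0.02076545])}
{'t': 0.1, 'q': array([-1.17280584,  0.62921519,  0.03842544,  1.51824936, -0.02698575,
        0.99631528, -0.02001576]), 'dq': array([ 5.03309588e-04,  1.91246967e-04,  1.57679806e-03, -9.19511627e-04,
       -1.39311396e-03, -7.94529487e-04, -4.93785949e-05]), 'joint_torque': array([ 3.56123142e-03, -5.64526749e+01,  1.23058610e+00, -1.93970311e+01,
        1.12982362e-02,  5.43190807e-03,  2.22947233e-05]), 'ee_pos': array([0.29049088, 0.58086007, 0.23051158]), 'eef_rot': array([-1.84556684e-04,  2.29818453e-01,  9.73233159e-01, -8.14276632e-04]), 'wrist_force': array([ 0.07148284,  0.01116184, -0.77584312]), 'moment': array([ 0.00917197, -0.02821477, -0.02841047]), 'gripper_force': 0.0, 'opening': 0.08541205987422111} 0.0187
```

View pics/scene0.png

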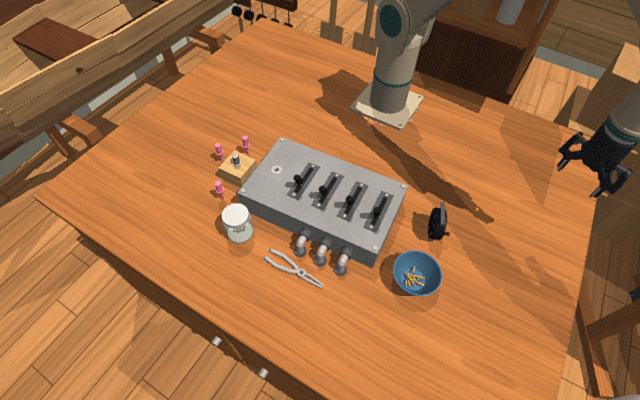

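View pics/side0.png

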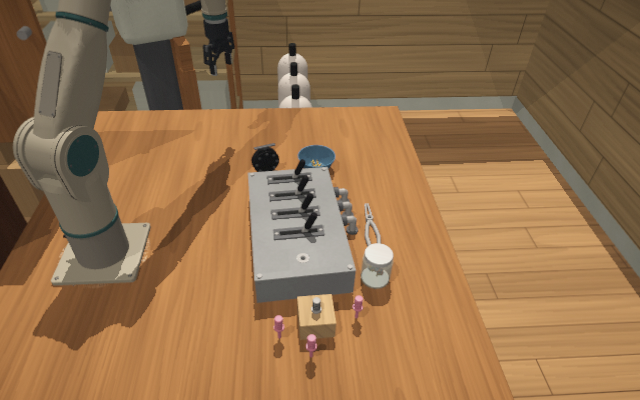

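The scene view shows the bank centred near (325,195). The lever grips are at about (300,182), (325,188), (350,198) and (378,210), and the lock hole is at (277,170). The block with the grey pin is at (236,160). The three pink look-alikes stand at (219,150), (245,143) and (219,188). In the side view the lock hole is at (303,258), the pin at (316,304), and the pinks at (279,325), (311,344) and (358,305). The pin wanted is the grey steel one in the wooden block. I'll confirm that in enlarged crops.

```bash
cat > h.py <<'E'
import numpy as np,cv2
from scipy.spatial.transform import Rotation as R
def rot(q): return R.from_quat(np.r_[q[1:],q[0]])
def K(c):
    f=200/np.tan(np.radians(c['vertical_fov']/2)); return f
def ray(c,u,v):
    f=K(c); d=np.array([(u-c['cx'])/f,(v-c['cy'])/f]); s=d.copy()
    for _ in range(30): s=d/(1+c['k1']*(s@s))
    return np.array(c['eye']),rot(c['rotation']).apply(np.r_[s,1])
def onz(c,u,v,z):
    e,d=ray(c,u,v); return e+d*(z-e[2])/d[2]
def cross(c1,p1,c2,p2):
    a,d=ray(c1,*p1); b,g=ray(c2,*p2)
    t=np.linalg.lstsq(np.c_[d,-g],b-a,rcond=None)[0]
    P,Q=a+t[0]*d,b+t[1]*g; return (P+Q)/2,np.linalg.norm(P-Q)
def proj(c,P):
    p=rot(c['rotation']).inv().apply(np.asarray(P)-c['eye']); s=p[:2]/p[2]; s=s*(1+c['k1']*(s@s))
    return s*K(c)+[c['cx'],c['cy']]
E
python3 - <<'E'
import cv2
a=cv2.imread('pics/scene0.png')[130:280,205:420]; b=cv2.imread('pics/side0.png')[150:360,235:395]
cv2.imwrite('pics/ca.png',cv2.resize(a,None,fx=3.6,fy=3.6,interpolation=cv2.INTER_CUBIC))
cv2.imwrite('pics/cb.png',cv2.resize(b,None,fx=2.8,fy=2.8,interpolation=cv2.INTER_CUBIC))
E
```

```text
(no output)
```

View pics/ca.png

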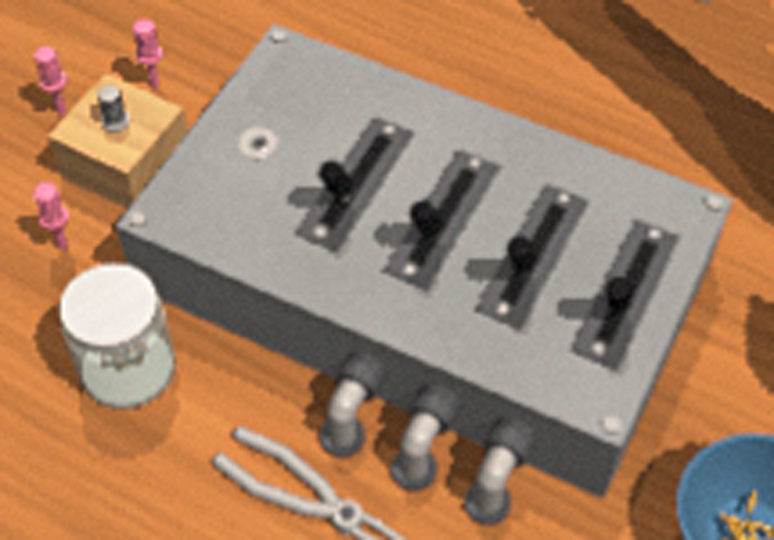

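View pics/cb.png

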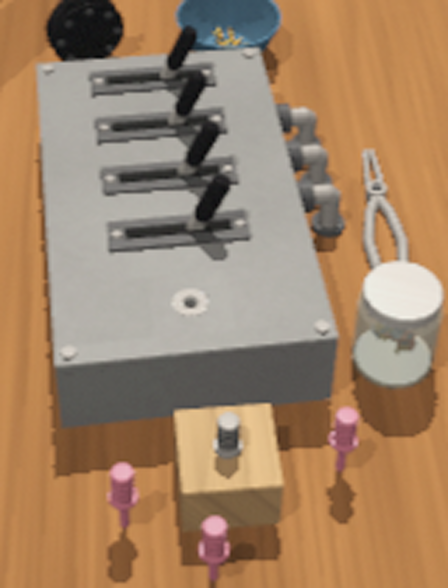

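The crops confirm it: the grey steel pin with a collar stands in the wooden block, at ca (110,90) and cb (229,419). The three others are pink and stand loose on the table. The bank's cover corners and the lock hole, at ca (259,143) and cb (190,301), are clear.

Run:
```python
from bench import optics,r
from h import *
np.set_printoptions(precision=4,suppress=True)
A=optics.calibration('scene');B=optics.calibration('side')
a=lambda x,y:((x+.5)/3.6-.5+205,(y+.5)/3.6-.5+130)
b=lambda x,y:((x+.5)/2.8-.5+235,(y+.5)/2.8-.5+150)
pts=dict(nr=((275,27),(57,358)),nl=((732,203),(38,65)),fl=((622,443),(262,50)),fr=((118,228),(333,340)),hole=((259,143),(190,301)))
loc=dict(nr=(-.12,-.205),nl=(-.12,.205),fl=(.12,.205),fr=(.12,-.205),hole=(0,-.15))
P=[];L=[]
for k,(p,q) in pts.items():
    X,Y=onz(A,*a(*p),.085),onz(B,*b(*q),.085);print(k,X[:2],Y[:2],cross(A,a(*p),B,b(*q)))
    P.append((X[:2]+Y[:2])/2);L.append(loc[k])
P=np.array(P);L=np.array(L);pc=P.mean(0);lc=L.mean(0)
H=(L-lc).T@(P-pc);th=np.arctan2(H[0,1]-H[1,0],H[0,0]+H[1,1]);Rm=np.array([[np.cos(th),-np.sin(th)],[np.sin(th),np.cos(th)]])
t=pc-Rm@lc;print('bank',t,'yaw',th,'res',P-(L@Rm.T+t))
for n,y in zip(range(1,5),(.1625,.0875,.0125,-.0625)):
    G=np.r_[Rm@[.075*np.sin(.43),y]+t,.055+.075*np.cos(.43)];T=np.r_[Rm@[.1*np.sin(.43),y]+t,.055+.1*np.cos(.43)]
    pa,pb=proj(A,T),proj(B,T);print('grip',n,G,'tip px ca',((pa-[205,130])*3.6),'cb',((pb-[235,150])*2.8))
print('hole',Rm@[0,-.15]+t)
for nm,p,q in(('pintop',(111,91),(229,419)),('collar',(115,122),(229,448)),):print(nm,cross(A,a(*p),B,b(*q)))
print('blocktop A',[onz(A,*a(*p),.055)[:2] for p in((107,76),(186,112),(132,168),(50,133))])
print('blocktop B',[onz(B,*b(*p),.055)[:2] for p in((174,412),(271,406),(281,486),(181,494))])
w=optics.calibration('wrist');s=r.state();print(w);print(rot(s['eef_rot']).as_matrix())
print(rot(s['eef_rot']).inv().apply(w['eye']-s['ee_pos']))
```

```text
nr [ 0.4136 -0.1792] [ 0.4116 -0.1756] (array([ 0.4131, -0.178 ,  0.0866]), np.float64(0.0031280167915477765))
nl [0.3826 0.2266] [0.38   0.2212] (array([0.3795, 0.2261, 0.0812]), np.float64(9.610685655650559e-05))
fl [0.6145 0.2441] [0.6201 0.237 ] (array([0.6175, 0.2425, 0.0835]), np.float64(0.00752729879622527))
fr [ 0.6509 -0.1608] [ 0.6442 -0.1682] (array([ 0.6465, -0.164 ,  0.0789]), np.float64(0.0028184456070489703))
hole [ 0.526  -0.1177] [ 0.5252 -0.1184] (array([ 0.5254, -0.118 ,  0.0844]), np.float64(0.0004502519001329631))
bank [0.5147 0.0308] yaw 0.0728091007019792 res [[ 0.0027  0.0049]
 [ 0.0012 -0.0026]
 [-0.0022 -0.0034]
 [-0.0018  0.0004]
 [ 0.      0.0007]]
grip 1 [0.534  0.1951 0.1232] tip px ca [615.3912 289.0007] cb [193.2909  28.0112]
grip 2 [0.5395 0.1203 0.1232] tip px ca [515.16   247.4301] cb [202.6961  73.403 ]
grip 3 [0.545  0.0455 0.1232] tip px ca [418.6343 207.4411] cb [212.9656 122.9666]
grip 4 [ 0.5504 -0.0293  0.1232] tip px ca [325.8043 169.0243] cb [224.2253 177.3087]
hole [ 0.5256 -0.1188]
pintop (array([ 0.549 , -0.2482,  0.0907]), np.float64(0.0022595262279296855))
collar (array([ 0.5503, -0.2499,  0.0534]), np.float64(0.0008116440263695457))
blocktop A [array([ 0.5136, -0.2867]), array([ 0.5109, -0.205 ]), array([ 0.5823, -0.2064]), array([ 0.5886, -0.287 ])]
blocktop B [array([ 0.5074, -0.2133]), array([ 0.5885, -0.2115]), array([ 0.5891, -0.2891]), array([ 0.5098, -0.2921])]
{'vertical_fov': 59.05201841765167, 'cx': 323.4455629183478, 'cy': 204.32878818077555, 'k1': -0.08052912764247785, 'eye': array([0.2306, 0.6113, 0.3725]), 'rotation': array([0.1157, 0.8428, 0.5209, 0.0707])}
[[-0.8944  0.4473 -0.0007]
 [ 0.4473  0.8944 -0.0015]
 [-0.     -0.0017 -1.    ]]
[ 0.0672  0.0002 -0.142 ]
```

Emit:
{"fn": "jog_arm", "kwargs": {
  "plan": [
    [0,0,0,0,-1],
    [0,0,0,0,-1],
    [0,0,0,0,-1],
    [0,0,0,0,-0.07],
    [0,-0.5,-0.75,0,0],
    [0,-0.5,-0.75,0,0],
    [0,-0.5,-0.75,0,0],
    [0,-0.5,-0.75,0,0],
    [0,-0.5,-0.75,0,0],
    [0,0,0,0,0]
  ]
}}

```text
t: 1.35
ee_pos: [0.4606, 0.3621, 0.2311]
eef_rot: [0.001, -0.03, 1.0, -0.002]
wrist_force: [0.1, 0.7, -0.4]
opening: -0.0001
gripper_force: 0.0
```

```bash
cat > st.py <<'E'
from bench import r
from h import *
import sys
s=r.state();th=.0728;t=np.array([.5147,.0308])
M=np.array([[np.cos(th),np.sin(th)],[-np.sin(th),np.cos(th)]])
b=np.r_[M@(s['ee_pos'][:2]-t),s['ee_pos'][2]];m=rot(s['eef_rot']).as_matrix()
np.set_printoptions(precision=3,suppress=True)
print('t',s['t'],'bank xyz mm',b*1e3,'yaw err deg',np.degrees(np.arctan2(m[1,1],m[0,1])-np.pi/2-th),'F',s['wrist_force'],'q',s['q'])
if len(sys.argv)>3:
    g=np.array(list(map(float,sys.argv[1:4])))/1e3-b
    w=np.r_[M.T@g[:2],g[2]];print('tool units',m.T@w/.06)
E
python3 st.py 72 162.5 200
```

```text
t 1.35 bank xyz mm [-29.911 334.327 231.136] yaw err deg -0.7619089713803476 F [ 0.093  0.735 -0.359] q [-0.649  0.536 -0.104  1.7    0.072  0.91   0.847]
tool units [-1.736 -2.839  0.532]
```

Emit:
{"fn": "jog_arm", "kwargs": {
  "plan": [
    [0,-0.43,-0.71,0,-0.07],
    [0,-0.43,-0.71,0,0],
    [0,-0.43,-0.71,0,0],
    [0,-0.43,-0.71,0,0],
    [0,0,0,0.4,0],
    [0,0,0,0,0],
    [0,0,0,0,0]
  ]
}}

```text
t: 2.22
ee_pos: [0.5727, 0.2081, 0.2077]
eef_rot: [-0.0, -0.043, 0.999, 0.001]
wrist_force: [0.3, 0.3, -0.4]
opening: -0.0002
gripper_force: 0.0
```

```bash
python3 st.py 72 162.5 110
python3 - <<'E'
from bench import optics
import cv2
b=optics.get_image('side')[100:300,200:420,::-1]
cv2.imwrite('pics/l1.png',cv2.resize(b,None,fx=3,fy=3,interpolation=cv2.INTER_CUBIC))
E
```

```text
t 2.225 bank xyz mm [ 70.777 172.608 207.746] yaw err deg 0.7332204986944615 F [ 0.342  0.339 -0.388] q [-0.328  0.595 -0.106  1.66   0.075  0.889  1.194]
tool units [-0.018 -0.17   1.629]
```

View pics/l1.png

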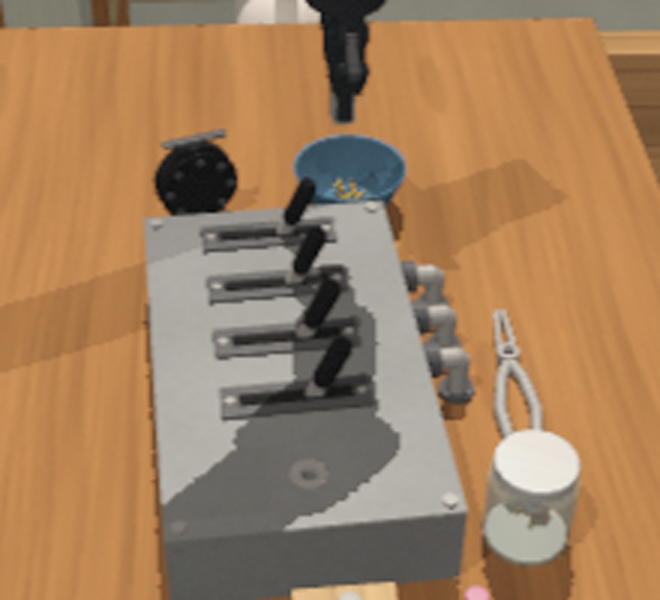

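The picture shows the closed fingers hanging above and beyond lever 1's grip, at crop (345,110), and clear of the bowl and reel.

Emit:
{"fn": "jog_arm", "kwargs": {
  "plan": [
    [0,0,-0.17,0.5,-0.07],
    [0,0,0,0.5,0],
    [0,0,0,0.6,0],
    [0,0,0,0,0],
    [0,0.1,0,0,0],
    [0,0.1,0,0,0],
    [0,0.1,0,0,0],
    [0,0.08,0,0,0],
    [0,0,0,0,0]
  ]
}}

```text
t: 3.4
ee_pos: [0.5563, 0.1952, 0.1145]
eef_rot: [0.006, -0.048, 0.999, 0.002]
wrist_force: [6.5, 1.6, 5.5]
opening: -0.0004
gripper_force: 3.3
```

```bash
python3 st.py 50 162.5 110
```

```text
t 3.4 bank xyz mm [ 53.41  160.99  114.536] yaw err deg 1.3269218243894993 F [6.525 1.588 5.516] q [-0.326  0.686 -0.093  1.806  0.1    0.642  1.188]
tool units [0.057 0.026 0.075]
```

Emit:
{"fn": "jog_arm", "kwargs": {
  "plan": [
    [0,0.07,0,0,0.07],
    [0,0.07,0,0,0],
    [0,0,0,0,0]
  ]
}}

```text
t: 3.78
ee_pos: [0.5508, 0.1949, 0.1156]
eef_rot: [0.009, -0.042, 0.999, 0.002]
wrist_force: [10.0, 0.8, 8.0]
opening: 0.0003
gripper_force: 5.2
```

```bash
python3 st.py 35 162.5 110
```

```text
t 3.775 bank xyz mm [ 47.911 161.026 115.583] yaw err deg 0.588729088435259 F [10.042  0.783  7.993] q [-0.332  0.677 -0.089  1.826  0.097  0.625  1.174]
tool units [0.217 0.026 0.089]
```

Emit:
{"fn": "jog_arm", "kwargs": {
  "plan": [
    [0,0,0,-0.07,0],
    [0,0.07,0,-0.03,0],
    [0,0.07,0,-0.03,0],
    [0,0,0,0,0]
  ]
}}

```text
t: 4.28
ee_pos: [0.5423, 0.1936, 0.121]
eef_rot: [0.008, -0.041, 0.999, 0.002]
wrist_force: [14.1, 1.6, -9.5]
opening: -0.0001
gripper_force: 7.4
```

```bash
python3 st.py 35 162.5 110
```

```text
t 4.275 bank xyz mm [ 39.34  160.382 121.018] yaw err deg 0.5800923629990293 F [14.076  1.643 -9.54 ] q [-0.335  0.66  -0.089  1.845  0.096  0.625  1.171]
tool units [0.075 0.035 0.183]
```

Torque on lever 1 is rising steeply: about 20 N at the grip after roughly 0.2 rad. It behaves like the blocked main switch, so I'll back off and try the others.

Emit:
{"fn": "jog_arm", "kwargs": {
  "plan": [
    [0,-0.3,0,0.1,0],
    [0,-0.4,0,0,0],
    [0,-0.1,0,-0.6,0],
    [0,0,0,-0.4,0],
    [0,0,-0.6,0,0],
    [0,0,-0.65,0,0],
    [0,0,0,0,0]
  ]
}}

```text
t: 5.15
ee_pos: [0.589, 0.1168, 0.1738]
eef_rot: [0.0, -0.039, 0.999, -0.001]
wrist_force: [0.5, -0.1, 0.2]
opening: -0.0002
gripper_force: 0.0
```

```bash
python3 st.py 74 87.5 107
```

```text
t 5.15 bank xyz mm [ 80.321  80.398 173.823] yaw err deg 0.29866217312543536 F [ 0.513 -0.142  0.15 ] q [-0.179  0.624 -0.104  1.718  0.088  0.804  1.324]
tool units [0.105 0.122 1.113]
```

Emit:
{"fn": "jog_arm", "kwargs": {
  "plan": [
    [0,0.1,0.1,0.55,0],
    [0,0,0,0.55,0],
    [0,0,0,0,0],
    [0,0.15,0,0,0],
    [0,0.1,0,-0.02,0],
    [0,0.08,0,-0.03,0],
    [0,0.07,0,-0.03,0],
    [0,0,0,0,0]
  ]
}}

```text
t: 6.15
ee_pos: [0.5593, 0.1255, 0.1129]
eef_rot: [0.001, -0.042, 0.999, 0.0]
wrist_force: [1.8, 0.7, 2.0]
opening: 0.0004
gripper_force: 1.3
```

```bash
python3 st.py 35 87.5 115
```

```text
t 6.15 bank xyz mm [ 51.389  91.202 112.911] yaw err deg 0.6523536246209917 F [1.77  0.652 2.034] q [-0.208  0.674 -0.096  1.843  0.103  0.626  1.289]
tool units [ 0.274 -0.059 -0.036]
```

Emit:
{"fn": "jog_arm", "kwargs": {
  "plan": [
    [0,0.1,0,-0.03,0],
    [0,0.1,-0.05,-0.03,0],
    [0,0.05,0,0,0],
    [0,0,0,0,0]
  ]
}}

```text
t: 6.65
ee_pos: [0.5434, 0.1207, 0.1155]
eef_rot: [-0.0, -0.042, 0.999, -0.0]
wrist_force: [2.4, 0.4, 2.3]
opening: 0.0001
gripper_force: 1.3
```

```bash
python3 st.py -10 87.5 112
```

```text
t 6.65 bank xyz mm [ 35.119  87.618 115.498] yaw err deg 0.6475438505127008 F [2.388 0.439 2.285] q [-0.206  0.654 -0.096  1.885  0.103  0.609  1.288]
tool units [0.752 0.007 0.059]
```

Emit:
{"fn": "jog_arm", "kwargs": {
  "plan": [
    [0,0.15,0,0,0],
    [0,0.15,0,0,0],
    [0,0.15,0,0.03,0],
    [0,0.12,0,0.04,0],
    [0,0.08,0,0.03,0],
    [0,0.05,0,0,0],
    [0,0,0,0,0]
  ]
}}

```text
t: 7.52
ee_pos: [0.5008, 0.1172, 0.1089]
eef_rot: [-0.001, -0.042, 0.999, -0.0]
wrist_force: [0.9, 0.3, -0.7]
opening: 0.0001
gripper_force: 0.7
```

```bash
python3 st.py -10 87.5 110
```

```text
t 7.525 bank xyz mm [ -7.557  87.133 108.923] yaw err deg 0.6581307765848214 F [ 0.924  0.302 -0.702] q [-0.223  0.622 -0.091  2.001  0.106  0.525  1.266]
tool units [ 0.041  0.007 -0.018]
```

Emit:
{"fn": "jog_arm", "kwargs": {
  "plan": [
    [0,0.06,0,0,0],
    [0,0.06,0,0,0],
    [0,0,0,0,0]
  ]
}}

```text
t: 7.9
ee_pos: [0.4995, 0.1173, 0.1104]
eef_rot: [0.005, -0.042, 0.999, 0.001]
wrist_force: [9.6, -1.0, -2.1]
opening: 0.0001
gripper_force: 4.2
```

```bash
python3 st.py -10 87.5 110
```

```text
t 7.9 bank xyz mm [ -8.859  87.343 110.398] yaw err deg 0.6118754827186698 F [ 9.569 -1.014 -2.054] q [-0.225  0.614 -0.089  2.015  0.108  0.508  1.262]
tool units [0.019 0.003 0.006]
```

Emit:
{"fn": "jog_arm", "kwargs": {
  "plan": [
    [0,0.05,0,0,0],
    [0,0,0,0,0],
    [0,-0.3,0,0,0],
    [0,0,0,-0.6,0],
    [0,0,0,-0.5,0],
    [0,-0.4,-0.4,0,0],
    [0,-0.4,-0.4,0,0],
    [0,-0.4,-0.45,0,0],
    [0,0,0,0,0]
  ]
}}

```text
t: 9.02
ee_pos: [0.5877, 0.0459, 0.1745]
eef_rot: [-0.001, -0.04, 0.999, -0.001]
wrist_force: [-0.2, -0.1, -0.2]
opening: 0.0001
gripper_force: 0.0
```

```bash
python3 st.py 74 12.5 107
```

```text
t 9.025 bank xyz mm [ 73.867   9.768 174.529] yaw err deg 0.38411429457742297 F [-0.222 -0.146 -0.228] q [-0.057  0.61  -0.11   1.746  0.091  0.793  1.44 ]
tool units [-0.005  0.048  1.125]
```

Emit:
{"fn": "jog_arm", "kwargs": {
  "plan": [
    [0,0,0.05,0.55,0],
    [0,0,0,0.55,0],
    [0,0,0,0,0],
    [0,0.15,0,0,0],
    [0,0.1,0,-0.02,0],
    [0,0.08,0,-0.03,0],
    [0,0.07,0,-0.03,0],
    [0,0,0,0,0]
  ]
}}

```text
t: 10.02
ee_pos: [0.5645, 0.0506, 0.1154]
eef_rot: [0.001, -0.042, 0.999, 0.0]
wrist_force: [3.5, 0.1, 3.0]
opening: 0.0001
gripper_force: 1.7
```

```bash
python3 st.py 35 12.5 115
```

```text
t 10.025 bank xyz mm [ 51.063  16.112 115.392] yaw err deg 0.6608357890871964 F [3.482 0.137 2.953] q [-0.073  0.664 -0.101  1.86   0.107  0.62   1.415]
tool units [ 0.268 -0.057  0.006]
```

Emit:
{"fn": "jog_arm", "kwargs": {
  "plan": [
    [0,0.1,-0.03,-0.03,0],
    [0,0.1,-0.03,-0.03,0],
    [0,0.05,0,0,0],
    [0,0,0,0,0]
  ]
}}

```text
t: 10.52
ee_pos: [0.5484, 0.0452, 0.1178]
eef_rot: [-0.0, -0.042, 0.999, -0.0]
wrist_force: [2.3, 1.4, 1.9]
opening: 0.0003
gripper_force: 1.2
```

```bash
python3 st.py -10 12.5 110
```

```text
t 10.525 bank xyz mm [ 34.656  11.904 117.824] yaw err deg 0.6451144188583036 F [2.343 1.396 1.935] q [-0.067  0.644 -0.102  1.9    0.108  0.604  1.418]
tool units [0.744 0.018 0.131]
```

Lever 3 is free as well, so I'll take it to the stop.

Emit:
{"fn": "jog_arm", "kwargs": {
  "plan": [
    [0,0.15,0,0,0],
    [0,0.15,0,0.02,0],
    [0,0.15,0,0.04,0],
    [0,0.12,0,0.05,0],
    [0,0.08,0,0.03,0],
    [0,0.06,0,0,0],
    [0,0.06,0,0,0],
    [0,0.05,0,0,0],
    [0,0.03,0,0,0],
    [0,0,0,0,0]
  ]
}}

```text
t: 11.78
ee_pos: [0.5052, 0.0417, 0.1107]
eef_rot: [0.007, -0.042, 0.999, 0.001]
wrist_force: [14.5, 0.8, -2.7]
opening: 0.0
gripper_force: 5.8
```

```bash
python3 st.py -10 12.5 110
```

```text
t 11.775 bank xyz mm [ -8.678  11.547 110.692] yaw err deg 0.6294784513046864 F [14.507  0.762 -2.726] q [-0.073  0.606 -0.095  2.035  0.115  0.491  1.402]
tool units [0.022 0.016 0.011]
```

Lever 3 is at its stop. Lever 4 next.

Emit:
{"fn": "jog_arm", "kwargs": {
  "plan": [
    [0,-0.3,0,0,0],
    [0,0,0,-0.6,0],
    [0,0,0,-0.5,0],
    [0,-0.4,-0.4,0,0],
    [0,-0.4,-0.4,0,0],
    [0,-0.45,-0.42,0,0],
    [0,0,0,0,0],
    [0,0,0,0.55,0],
    [0,0,0,0.55,0],
    [0,0,0,0,0]
  ]
}}

```text
t: 13.02
ee_pos: [0.5924, -0.0232, 0.1066]
eef_rot: [-0.005, -0.043, 0.999, 0.0]
wrist_force: [-0.1, -0.2, 0.5]
opening: -0.0001
gripper_force: 0.0
```

```bash
python3 st.py 50 -62.5 112
```

```text
t 13.025 bank xyz mm [ 73.609 -59.482 106.63 ] yaw err deg 0.7087268125621617 F [-0.124 -0.163  0.458] q [ 0.059  0.71  -0.106  1.78   0.111  0.667  1.546]
tool units [ 0.395 -0.045 -0.086]
```

Emit:
{"fn": "jog_arm", "kwargs": {
  "plan": [
    [0,0.15,-0.05,0,0],
    [0,0.1,0,-0.02,0],
    [0,0.08,0,-0.03,0],
    [0,0.07,0,-0.03,0],
    [0,0.1,0,-0.03,0],
    [0,0,0,0,0]
  ]
}}

```text
t: 13.78
ee_pos: [0.5684, -0.0294, 0.1172]
eef_rot: [0.002, -0.042, 0.999, -0.0]
wrist_force: [3.8, -0.2, 2.2]
opening: -0.0
gripper_force: 1.9
```

```bash
python3 st.py 35 -62.5 115
```

```text
t 13.775 bank xyz mm [ 49.135 -63.896 117.198] yaw err deg 0.648884742920627 F [ 3.846 -0.192  2.172] q [ 0.072  0.664 -0.108  1.852  0.113  0.628  1.551]
tool units [0.235 0.026 0.036]
```

Emit:
{"fn": "jog_arm", "kwargs": {
  "plan": [
    [0,0.1,0,-0.02,0],
    [0,0.1,0,0,0],
    [0,0.04,0,0,0],
    [0,0,0,0,0]
  ]
}}

```text
t: 14.28
ee_pos: [0.552, -0.0305, 0.117]
eef_rot: [-0.001, -0.042, 0.999, 0.0]
wrist_force: [2.4, 0.1, 1.2]
opening: 0.0003
gripper_force: 1.2
```

```bash
python3 st.py -10 -62.5 110
```

```text
t 14.275 bank xyz mm [ 32.775 -63.846 117.016] yaw err deg 0.6624111327057686 F [2.375 0.093 1.245] q [ 0.075  0.648 -0.108  1.893  0.114  0.608  1.551]
tool units [0.712 0.031 0.118]
```

Lever 4 is free, so lever 1 is the main switch.

Emit:
{"fn": "jog_arm", "kwargs": {
  "plan": [
    [0,0.15,0,0,0],
    [0,0.15,0,0.02,0],
    [0,0.15,0,0.04,0],
    [0,0.12,0,0.05,0],
    [0,0.08,0,0.02,0],
    [0,0.06,0,0,0],
    [0,0.05,0,0,0],
    [0,0.04,0,0,0],
    [0,0.03,0,0,0],
    [0,0,0,0,0]
  ]
}}

```text
t: 15.52
ee_pos: [0.5112, -0.0345, 0.1106]
eef_rot: [0.008, -0.042, 0.999, 0.0]
wrist_force: [16.0, 1.3, -3.6]
opening: -0.0002
gripper_force: 6.1
```

```bash
python3 st.py -10 -62.5 110
```

```text
t 15.525 bank xyz mm [ -8.286 -64.866 110.628] yaw err deg 0.6653873047841444 F [15.978  1.343 -3.625] q [ 0.084  0.611 -0.104  2.022  0.123  0.498  1.547]
tool units [0.028 0.04  0.01 ]
```

Emit:
{"fn": "jog_arm", "kwargs": {
  "plan": [
    [0,-0.3,0,0,0],
    [0,0,0,-0.6,0],
    [0,0,0,-0.5,0],
    [0,-0.25,0.75,0,0],
    [0,-0.25,0.75,0,0],
    [0,-0.25,0.75,0,0],
    [0,-0.25,0.75,0,0],
    [0,-0.25,0.75,0,0],
    [0,0,0,0,0],
    [0,0,0,0,0]
  ]
}}

```text
t: 16.77
ee_pos: [0.5752, 0.1953, 0.1741]
eef_rot: [-0.002, -0.042, 0.999, -0.001]
wrist_force: [-0.4, -0.1, -0.0]
opening: 0.0002
gripper_force: 0.0
```

```bash
python3 st.py 74 162.5 107
```

```text
t 16.775 bank xyz mm [ 72.315 159.684 174.116] yaw err deg 0.6335693841999629 F [-0.405 -0.075 -0.048] q [-0.309  0.635 -0.105  1.693  0.087  0.823  1.202]
tool units [-0.034  0.05   1.118]
```

Emit:
{"fn": "jog_arm", "kwargs": {
  "plan": [
    [0,0,0.05,0.55,0],
    [0,0,0,0.53,0],
    [0,0,0,0,0],
    [0,0.15,0,0,0],
    [0,0.1,0,-0.04,0],
    [0,0.1,0,-0.05,0],
    [0,0.1,0,-0.05,0],
    [0,0,0,0,0]
  ]
}}

```text
t: 17.77
ee_pos: [0.5503, 0.1982, 0.12]
eef_rot: [0.001, -0.042, 0.999, 0.0]
wrist_force: [0.6, 0.3, 1.3]
opening: 0.0003
gripper_force: 0.6
```

```bash
python3 st.py 35 162.5 115
```

```text
t 17.775 bank xyz mm [ 47.702 164.316 119.964] yaw err deg 0.663443839750806 F [0.596 0.333 1.306] q [-0.332  0.677 -0.096  1.806  0.099  0.662  1.17 ]
tool units [ 0.212 -0.028  0.082]
```

Emit:
{"fn": "jog_arm", "kwargs": {
  "plan": [
    [0,0.1,0,0,0],
    [0,0.1,0,0,0],
    [0,0.06,0,0,0],
    [0,0,0,0,0]
  ]
}}

```text
t: 18.27
ee_pos: [0.5359, 0.1971, 0.12]
eef_rot: [0.002, -0.042, 0.999, 0.001]
wrist_force: [4.6, 1.0, 3.7]
opening: 0.0002
gripper_force: 2.3
```

```bash
python3 st.py -10 162.5 110
```

```text
t 18.275 bank xyz mm [ 33.243 164.289 120.014] yaw err deg 0.6482379951488536 F [4.553 0.991 3.67 ] q [-0.34   0.661 -0.095  1.846  0.099  0.635  1.16 ]
tool units [ 0.722 -0.022  0.164]
```

Emit:
{"fn": "jog_arm", "kwargs": {
  "plan": [
    [0,0.1,0,0,0],
    [0,0.1,0,0,0],
    [0,0,0,0,0]
  ]
}}

```text
t: 18.65
ee_pos: [0.5216, 0.1956, 0.119]
eef_rot: [-0.001, -0.042, 0.999, -0.0]
wrist_force: [2.5, 0.5, 1.4]
opening: -0.0003
gripper_force: 1.4
```

```bash
python3 st.py -10 162.5 110
```

```text
t 18.65 bank xyz mm [ 18.898 163.833 119.016] yaw err deg 0.6709177278496545 F [2.51  0.51  1.355] q [-0.347  0.649 -0.095  1.881  0.099  0.617  1.152]
tool units [ 0.482 -0.017  0.151]
```

The main switch is free now, so I'll take it to its stop.

Emit:
{"fn": "jog_arm", "kwargs": {
  "plan": [
    [0,0.15,0,0.04,0],
    [0,0.12,0,0.06,0],
    [0,0.1,0,0.04,0],
    [0,0.06,0,0,0],
    [0,0.06,0,0,0],
    [0,0.05,0,0,0],
    [0,0.05,0,0,0],
    [0,0,0,0,0]
  ]
}}

```text
t: 19.65
ee_pos: [0.4927, 0.1936, 0.1115]
eef_rot: [0.005, -0.042, 0.999, 0.002]
wrist_force: [13.3, 0.4, -1.9]
opening: -0.0002
gripper_force: 5.5
```

```bash
python3 st.py -10 162.5 110
```

```text
t 19.65 bank xyz mm [-10.05  164.01  111.501] yaw err deg 0.6004469560047212 F [13.286  0.437 -1.869] q [-0.37   0.627 -0.087  1.972  0.103  0.535  1.125]
tool units [-0.    -0.025  0.025]
```

Emit:
{"fn": "jog_arm", "kwargs": {
  "plan": [
    [0,-0.3,0,0,0],
    [0,0,0,-0.8,0],
    [0,0,0,-0.8,0],
    [0.5,0,-0.9,0,0],
    [0.5,0,-0.9,0,0],
    [0.5,0,-0.9,0,0],
    [0.5,0,-0.9,0,0],
    [0.5,0,-0.9,0,0],
    [0.5,0,-0.9,0,0],
    [0.5,0,-0.9,0,0]
  ]
}}

```text
t: 20.9
ee_pos: [0.5343, -0.1829, 0.2052]
eef_rot: [-0.003, -0.042, 0.999, 0.001]
wrist_force: [1.1, 0.5, -0.2]
opening: 0.0424
gripper_force: 0.0
```

Emit:
{"fn": "jog_arm", "kwargs": {
  "plan": [
    [0.5,0,-0.8,0,-0.06],
    [0.5,0,0,0,0],
    [0.5,0,0,0,0]
  ]
}}

```text
t: 21.28
ee_pos: [0.5393, -0.2285, 0.2054]
eef_rot: [-0.002, -0.048, 0.999, 0.002]
wrist_force: [-0.1, -0.2, 0.0]
opening: 0.0427
gripper_force: 0.0
```

```bash
python3 st.py 14.3 -281.6 120
python3 - <<'E'
from bench import optics
from h import *
import pickle
c=optics.calibration('wrist');im=optics.get_image('wrist');pickle.dump(c,open('w1.pkl','wb'))
cv2.imwrite('pics/w1.png',im[:,:,::-1]);print('pin proj',proj(c,[.5495,-.249,.091]),'hole',proj(c,[.5256,-.1188,.085]))
E
```

```text
t 21.275 bank xyz mm [   5.656 -260.42   205.436] yaw err deg 1.2844979732015058 F [-0.092 -0.16   0.035] q [ 0.423  0.568 -0.108  1.725  0.075  0.858  1.949]
tool units [-0.141 -0.361  1.422]
pin proj [295.02100514 209.7764831 ] hole [465.56846658 193.29550302]
```

View pics/w1.png

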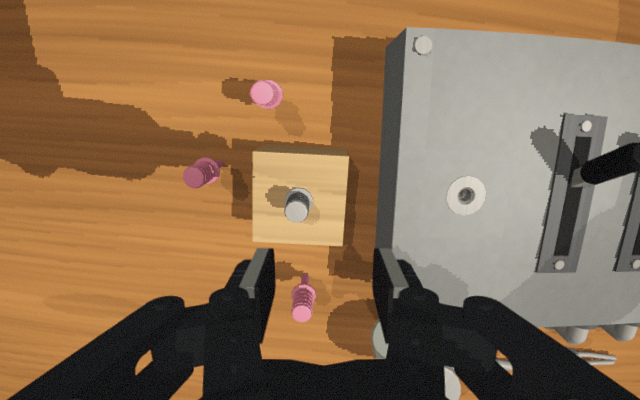

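The wrist view shows the grey pin's top at (296,211), against (295,210) predicted. The lock hole is at (466,194), against (465.6,193) predicted. Both positions agree to about 1 mm.

Emit:
{"fn": "jog_arm", "kwargs": {
  "plan": [
    [0.5,-0.14,-0.36,0,0.1],
    [0.5,0,0,0.7,0],
    [0.5,0,0,0.7,0],
    [0.5,0,0,0,0],
    [0.5,0,0,0,0]
  ]
}}

```text
t: 21.95
ee_pos: [0.5522, -0.2501, 0.1239]
eef_rot: [0.001, -0.039, 0.999, 0.0]
wrist_force: [0.2, 0.3, 0.1]
opening: 0.0428
gripper_force: 0.0
```

```bash
python3 st.py 14.3 -281.6 64
```

```text
t 21.95 bank xyz mm [  16.979 -282.852  123.918] yaw err deg 0.3485051003739487 F [0.19  0.253 0.093] q [ 0.436  0.696 -0.092  1.742  0.09   0.706  1.947]
tool units [0.046 0.021 0.999]
```

Emit:
{"fn": "jog_arm", "kwargs": {
  "plan": [
    [0.5,0.04,0.02,0.4,0],
    [0.5,0,0,0.4,0],
    [0.5,0,0,0.2,0],
    [0.5,0,0,0,0],
    [0,0,0,0,0],
    [0,0,0,0,0],
    [0,0,0,0,0],
    [0,0,0,0,0]
  ],
  "newtons": 40
}}

```text
t: 22.95
ee_pos: [0.5496, -0.2498, 0.064]
eef_rot: [0.001, -0.039, 0.999, -0.0]
wrist_force: [-0.1, 2.4, 7.0]
opening: 0.0168
gripper_force: 39.0
```

```bash
python3 st.py 14.3 -281.6 64; python3 -c "
from bench import r;s=r.state();print(s['opening'],s['gripper_force'])"
```

```text
t 22.95 bank xyz mm [  14.432 -282.386   63.999] yaw err deg 0.2740523906267682 F [-0.088  2.372  6.963] q [ 0.43   0.78  -0.081  1.781  0.102  0.583  1.936]
tool units [ 0.002  0.013 -0.   ]
0.016763260171209472 39.025418758392334
```

Emit:
{"fn": "jog_arm", "kwargs": {
  "plan": [
    [0,0,0,-0.3,0],
    [0,0,0,-0.5,0],
    [0,0,0,-0.5,0],
    [0,0,0,-0.4,0],
    [0,0,0,0,0],
    [0,0,0,0,0]
  ]
}}

```text
t: 23.7
ee_pos: [0.5481, -0.25, 0.1644]
eef_rot: [-0.0, -0.039, 0.999, 0.0]
wrist_force: [0.1, 0.9, -1.1]
opening: 0.0167
gripper_force: 39.1
```

```bash
python3 st.py 0 -150 166
python3 - <<'E'
from bench import r,optics
from h import *
s=r.state();print(s['opening'],s['gripper_force'])
c=optics.calibration('wrist');im=optics.get_image('wrist')
o=s['ee_pos']; print('expected top (hold-based)',proj(c,o+[0,0,.091-.064]),proj(c,o+[.003,0,.027]),'foot',proj(c,o-[0,0,.049]))
b=cv2.cvtColor(im[150:400,180:460],cv2.COLOR_RGB2BGR)
cv2.imwrite('pics/w2.png',cv2.resize(b,None,fx=2.2,fy=2.2,interpolation=cv2.INTER_CUBIC))
E
```

```text
t 23.7 bank xyz mm [  12.92  -282.534  164.438] yaw err deg 0.2430667739006259 F [ 0.137  0.888 -1.131] q [ 0.442  0.639 -0.097  1.72   0.082  0.788  1.954]
tool units [ 0.206  2.21  -0.025]
0.016700944123427486 39.1228061914444
expected top (hold-based) [323.92813692 296.23343443] [323.29954476 303.37992885] foot [323.79131266 227.67781532]
```

View pics/w2.png

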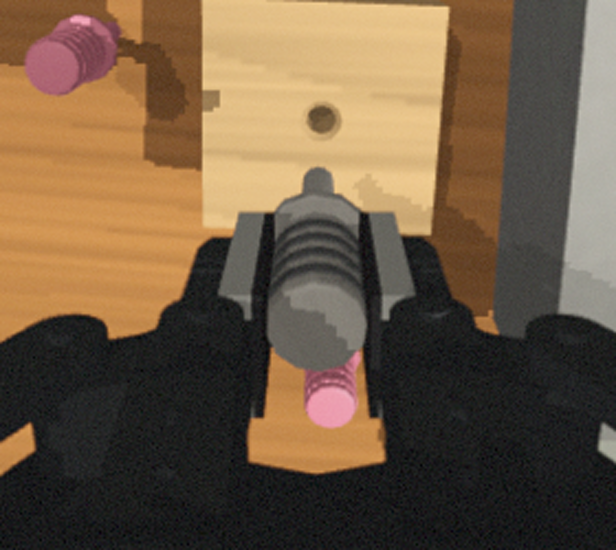

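The pin hangs upright between the pads, with its top at about (323.6,296.4) as expected and its foot at about (324,229). Now over to the lock hole.

Emit:
{"fn": "jog_arm", "kwargs": {
  "plan": [
    [0,0.05,0.55,0,0],
    [0,0.05,0.55,0,0],
    [0,0.05,0.55,0,0],
    [0,0.05,0.55,0,0],
    [0,0,0,0,0],
    [0,0,0,0,0],
    [0,0,0,0,0]
  ]
}}

```text
t: 24.62
ee_pos: [0.5265, -0.1208, 0.1643]
eef_rot: [-0.0, -0.038, 0.999, -0.0]
wrist_force: [0.2, -1.3, -0.4]
opening: 0.0167
gripper_force: 39.2
```

```bash
python3 st.py 0 -150 164
python3 - <<'E'
from bench import r,optics
from h import *
s=r.state()
c=optics.calibration('wrist');im=optics.get_image('wrist')
o=s['ee_pos'];print('foot',proj(c,o-[0,0,.049]),'under foot on cover',proj(c,[o[0],o[1],.085]),'hole',proj(c,[.5256,-.1188,.085]), 'px/mm',proj(c,[o[0]+.001,o[1],.085])-proj(c,[o[0],o[1],.085]))
b=cv2.cvtColor(im[170:310,260:390],cv2.COLOR_RGB2BGR)
cv2.imwrite('pics/w3.png',cv2.resize(b,None,fx=4,fy=4,interpolation=cv2.INTER_CUBIC))
E
```

```text
t 24.625 bank xyz mm [   0.733 -152.032  164.316] yaw err deg 0.14215569817649604 F [ 0.197 -1.347 -0.383] q [ 0.232  0.561 -0.088  1.892  0.075  0.691  1.746]
tool units [0.012 0.034 0.005]
foot [323.78905827 227.64906115] under foot on cover [323.79148486 212.29963029] hole [326.90518781 211.221666  ] px/mm [-0.11518962  1.45551196]
```

View pics/w3.png

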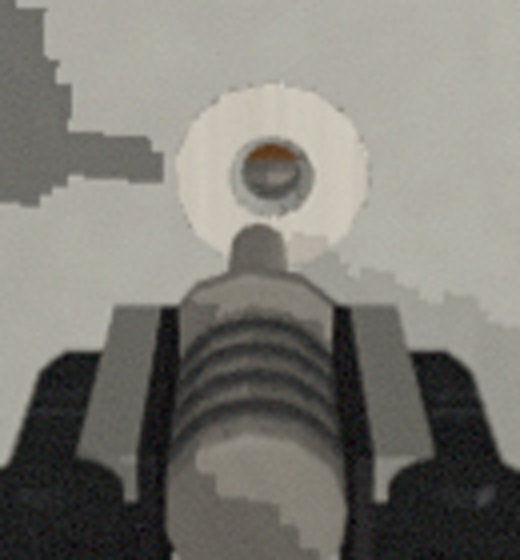

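The ring of the lock hole is centred at (328,213.7), with the bar's hole beneath it. Directly below the TCP is (323.8,212.3), and the shank shows at u = 324.7. The correction is about 2.4 mm in +y.

Emit:
{"fn": "jog_arm", "kwargs": {
  "plan": [
    [0,0,0.04,0,0],
    [0,0,0,0.25,0],
    [0,0,0,0.15,0],
    [0,0,0,0.1,0],
    [0,0,0,0.1,0],
    [0,0,0,0.05,0],
    [0,0,0,0,0]
  ]
}}

```text
t: 25.55
ee_pos: [0.5261, -0.1174, 0.1254]
eef_rot: [-0.0, -0.038, 0.999, -0.0]
wrist_force: [0.4, -2.0, -2.4]
opening: 0.0166
gripper_force: 39.1
```

```bash
python3 st.py 0 -150 94
```

```text
t 25.55 bank xyz mm [   0.58  -148.653  125.42 ] yaw err deg 0.23375099968453406 F [ 0.354 -1.994 -2.424] q [ 0.221  0.619 -0.081  1.926  0.084  0.6    1.733]
tool units [ 0.009 -0.022  0.524]
```

Emit:
{"fn": "jog_arm", "kwargs": {
  "plan": [
    [0,0,-0.01,0.08,0],
    [0,0,0,0.08,0],
    [0,0,0,0.08,0],
    [0,0,0,0.08,0],
    [0,0,0,0,0]
  ]
}}

```text
t: 26.18
ee_pos: [0.5262, -0.1175, 0.1059]
eef_rot: [-0.0, -0.039, 0.999, 0.0]
wrist_force: [-0.3, -1.7, -1.5]
opening: 0.0167
gripper_force: 39.2
```

```bash
python3 st.py 0 -150 94
```

```text
t 26.175 bank xyz mm [   0.685 -148.755  105.901] yaw err deg 0.2561142538813509 F [-0.253 -1.679 -1.512] q [ 0.219  0.651 -0.078  1.938  0.089  0.557  1.73 ]
tool units [ 0.011 -0.021  0.198]
```

Emit:
{"fn": "jog_arm", "kwargs": {
  "plan": [
    [0,0,0,0.08,0],
    [0,0,0,0.07,0],
    [0,0,0,0.05,0],
    [0,0,0,0.03,0],
    [0,0,0,0,0]
  ]
}}

```text
t: 26.8
ee_pos: [0.5264, -0.1176, 0.0939]
eef_rot: [0.0, -0.039, 0.999, -0.0]
wrist_force: [-5.0, -1.4, 13.6]
opening: 0.0169
gripper_force: 40.9
```

```bash
python3 st.py 0 -150 94
```

```text
t 26.8 bank xyz mm [   0.829 -148.848   93.929] yaw err deg 0.24762046723881248 F [-4.974 -1.443 13.576] q [ 0.217  0.67  -0.074  1.946  0.092  0.529  1.727]
tool units [ 0.014 -0.019 -0.001]
```

Fz rises right at the expected home height, so I'll release and retreat.

Emit:
{"fn": "jog_arm", "kwargs": {
  "plan": [
    [0.4,0,0,0,0],
    [0.4,0,0,0,0],
    [0.4,0,0,0,0],
    [0.4,0,0,-0.2,0],
    [0.4,0,0,-0.7,0],
    [0.4,0,0,-0.8,0],
    [0.4,0.8,0,-0.6,0],
    [0.4,0.8,0,0,0],
    [0.4,0,0,0,0]
  ]
}}

```text
t: 27.92
ee_pos: [0.427, -0.1254, 0.2317]
eef_rot: [-0.001, -0.038, 0.999, -0.0]
wrist_force: [0.2, -0.2, -0.1]
opening: 0.0341
gripper_force: 0.0
```

```bash
python3 st.py
python3 - <<'E'
from bench import optics
import cv2
a=optics.get_image('side')[110:350,220:420,::-1]
cv2.imwrite('pics/f.png',cv2.resize(a,None,fx=2.5,fy=2.5,interpolation=cv2.INTER_CUBIC))
E
```

```text
t 27.925 bank xyz mm [ -98.858 -149.425  231.721] yaw err deg 0.13405154970386926 F [ 0.218 -0.163 -0.102] q [ 0.301  0.341 -0.104  2.057  0.053  0.747  1.81 ]
```

View pics/f.png

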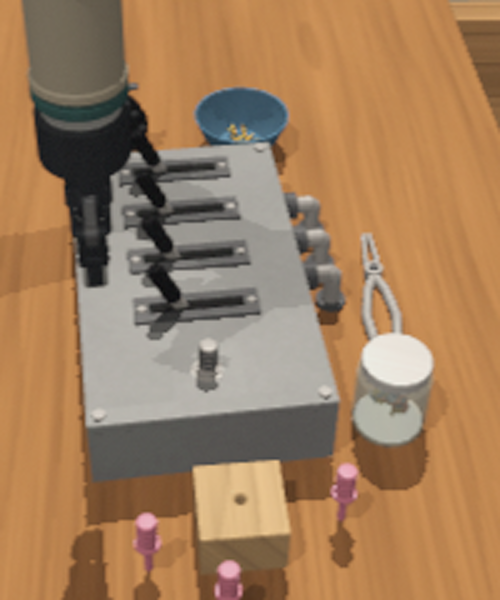

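All four levers lean towards the robot and the pin stands upright with its collar on the cover at crop (207,372). The block's hole is empty, and the bowl, jar, pliers and pink look-alikes stand where they were; the reel is hidden behind the arm here. Nothing is touching the robot, so I'll hand in.

```bash
python3 -c "
from bench import sign_off
print(sign_off())"
```

```text
the job is handed in; nothing more can be done
None
```

I've handed the job in after about 28 s of robot time: all four levers are off, with lever 1 (the main switch) pulled last, and the lock pin is fully home and released. On the first try lever 1 was blocked, and I backed off at an estimated 20 N on its grip, above the 13 N needed to tell but under the 30 N forcing limit.

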